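# Close the thermal cycler and tighten its lid knob to the click

### The job

The tube strips are loaded in the thermal cycler. Shut its lid until the latch snaps, pressing gently, then turn the orange knob on the lid clockwise until its ratchet has clicked twice, and stop there: the lid stays latched, the knob is not backed off, and everything else on the bench is left alone.

Things in the scene. Friction and masses are not known exactly. Their poses are not given: they have to be found in the camera images.
- cycler: the thermal cycler, a light grey bench machine 300 mm deep, 200 wide, 125 high without its lid, fixed to the bench; origin under its centre, x points from its front console (robot side) to its rear, z up; the block with two loaded strips of capped tubes lies under the lid
- lid (a joint): angle of the lid on its stiff rear hinge, rad: 0 shut and latched, grows as it opens (starts at 0.55 to 0.95). The lid stays where it is left. Lowered by itself it meets the sprung latch at about 0.045; it takes about 10 N down on the press pad to snap past it to 0, where it stops on a soft gasket. Leaning on it with 30 N squashes the gasket (below -0.016), which is bad
- lid_hinge (a point): middle of the lid's hinge line, at the rear of the machine, 125 mm above the bench; the line runs along the machine's y. Frame turns with the lid: x from front edge to hinge, z out of its top
- lid_pad (a point): middle of the dark press pad (34 x 90 mm) on the lid's top near its front edge; 173 mm from the hinge line towards the front and 46 mm above it when shut (171 mm above the bench). The lid is 190 wide and 45 thick, reaching 198 mm from the hinge line; a 16 mm lip stands out in front. Axes as lid_hinge
- knob_grip (a point): on the axis of the orange ribbed round knob (48 mm across, 32 tall), 18 above its lower end, 14 below its top. The axis stands square to the lid, 105 mm from the hinge line; lid shut, this point is 202 mm above the bench. Under the knob a dark collar, 60 across, 13 high, stands on the lid. z along the axis, off the lid; x to the knob's white mark. Sturdy: grip it firmly, 40 to 50 N
- ratchet (a joint): slip of the knob on its collar, rad, clockwise positive, 0 at the start (white marks in line). Turned clockwise the knob first carries the collar round at 0.15 N m, lowering the pressing plate, 0.6 to 2.6 rad (differs, not known before); when that is hard down the collar stops and the ratchet slips at about 0.5 N m, a click each 0.524 rad, resting at 0.524, 1.047, 1.571; torque falls at each
- plate (a joint): how far the pressing plate inside the lid is screwed down, m, grows by a few mm as the knob is turned clockwise until the plate is hard down on the tube caps; read to about 0.6 mm only
- green_rack: bystander: green tube rack 200 x 90 x 55 mm beside the cycler; origin under its centre
- pink_rack: bystander: pink tube rack 100 x 60 x 48 mm beside the cycler; origin under its centre
- marker: bystander: dark marker pen with a blue cap, 130 mm long, 14 thick, lying beside the cycler; origin under its middle
- tip_box: bystander: white box of orange pipette tips, 124 x 84 x 60 mm; origin under its centre
- jar_a: bystander: glass jar with a green lid, 66 mm across, 90 high; origin under its centre
- jar_b: bystander: another such jar
- well_plate: bystander: clear flat plate of 96 wells, 126 x 85 x 16 mm; origin under its centre

How it is judged (in metres and radians):
On the way, in this order (a step that is already met when the one before it is completed fails the run):
1. the lid is shut and its latch has snapped (value of joint lid below 0.02 rad), for 0.3 s.
2. the knob's ratchet has slipped two clicks (value of joint ratchet above 0.9 rad), for 0.1 s.
At the end, for the whole second after the job is handed in: Lid shut and latched (below 0.02 rad); ratchet at rest after two clicks (0.85 to 1.3 rad); pressing plate still screwed down (3.2 mm or more); bystanders within 15 mm of where they stood (value of joint lid below 0.02 rad and value of joint ratchet between 0.85 and 1.3 rad and value of joint plate above 0.0032 m and distance of each of green_rack, pink_rack, marker, tip_box, jar_a, jar_b, well_plate from where it was at the start of the episode below 0.015 m); the robot touches nothing.
It fails at once if a third click: the knob is turned on after two (value of joint ratchet above 1.42 rad).
It fails at once if the lid is leaned on, about 30 N or more, squashing its gasket (value of joint lid below -0.0165 rad).
It fails at once if a bystander is pushed more than 15 mm (distance of any of green_rack, pink_rack, marker, tip_box, jar_a, jar_b, well_plate from where it was at the start of the episode above 0.015 m).
It also fails if it takes over 67 s, if anything falls off the work surface, if the arm or the gripper's body presses on something with over 40 N, if the wrist force passes 120 N, or if a joint passes its speed limit or range.

### The arm

A 6-joint arm with a two-finger parallel gripper is mounted at the origin on the work surface. World frame = base frame: x ahead of the robot, y to its left, z up, the work surface at z = 0. Lengths are in mm, angles in rad, forces in N, time in s.
With the tool pointing down it reaches from about 250 to 800 mm from the base axis. Payload 8.5 kg.
Tool frame: the origin (TCP) lies at the very end of the fingers, on their centre line; the grasp point (between the pads) lies 19 mm behind it (r.hold_point_z is the distance from the TCP to the grasp point, in mm); z points along the fingers, y is the direction in which the jaws open and shut (so a half turn about z gives the same grasp; the last joint's range is limited). The gripper opens to 85 mm and grips with 20 to 120 N. Pads are 22 mm wide; open, the fingers measure 114 mm over their backs; the gripper's body (76 mm by 85 mm) begins 54 mm behind the grasp point. The pads swing forward as they close: fully open they stand 13 mm farther back than shut.
Start: joints at [1.279, 0.238, -0.013, 1.319, 0, 1.571], TCP at [151.016, 502.765, 231.276] pointing down, gripper open.
Joint ranges: [-2.66, 2.66], [-1.03, 1.9], [-1.14, 1.46], [-1.82, 2.27], [-1.45, 1.34], [-3.14, 3.14]. Speed limits (rad/s): [2.22, 2.22, 2.79, 3.14, 3.14, 3.14].

### API

Orientations are given as a rotation vector (axis times angle).
In Python, from plant import sense, grab_frame, camera_info, ticket, r gives the robot as it stands.
- The arm moves only by the tool drive_tool, never from a script. Its argument "increments" is text: rows parted by semicolons, each of 7 numbers parted by spaces: the shift along the tool's x, y, z in cm, then the turn, a rotation vector about the tool's x, y, z in rad, then the opening in per cent of the stroke, from 0 (shut) to 100 (fully open). A call has 1 to 8 rows; each row is the pose to reach, as a shift and turn from the pose measured when the call began, along the tool's axes at that moment; what a row does not reach only later rows make up. A row lasts 1/8 s, in which the tool goes at most 62.5 mm and 10.7 degrees, less where a joint would pass 70% of its speed; a pose out of reach is approached as far as the arm can. A call with a gripper value outside its range is refused whole. The fingers move at their own pace and stop on an object; "squeeze" is the grip in N (left out, the last holds). Time passes only in rows, so rows that repeat a pose let the fingers close. It gives the time, the measured TCP pose, the force and the opening at its end, in the units of the state.
- sense(): the state, without advancing time (a new reading comes with each control period).
- grab_frame(name): name is "scene" or "top" or "wrist"; returns the picture (384x512x3 uint8, red, green, blue); there is no depth.
- camera_info(name): a dict with "vertical_fov" (degrees; the focal length in pixels is half the picture's height over the tangent of half this angle, whatever the lens; pixels are square), "cx", "cy" (the principal point, pixels), "R" (3x3) and "t" (3): a world point X has camera coordinates R X + t. Camera axes: x right, y down, z forward; pixel columns grow to the right and rows downward; lengths in mm; the calibration is good to about 2 mm. A picture is of the moment at which its call begins: read the wrist's pose just before it. camera_info takes no time and is no camera call; for the wrist camera it gives the pose at the moment of the call.
- ticket.job_done(): hands the job in, once; it reports no verdict.
The state is a dict: "clock": time; "joint_pos": joint angles; "qd": joint speeds; "tau": joint torques, N m; "position": TCP position; "ee_rot": TCP orientation; "wrist_force": force on the tool from outside, world axes, zero at the start; "ft_torque": the same for the moment, N m; "gripper_width": finger opening in mm.
Only numpy, scipy, OpenCV 4.12 (cv2) and the standard library are available. Lean on these libraries where they do the work, as an engineer would, in place of code of your own. Each camera call takes 0.05 s, during which the arm holds its last target. There are 200 camera calls.

## Working session

There is one attempt and no reset: what is moved stays moved. The work goes in short steps, Python scripts to look and compute and a tool call to move; the robot and the scene stay as the last step left them, time stands still between calls to the robot, and variables do not carry over. Pictures are saved under pics/ and viewed, about 8 in all and at most 12, crops included, and the job is handed in when it is done.

Besides the shell and the picture viewer there is one more tool, called after "Call:" as name(argument=value, ...) on one line, values as JSON. drive_tool: Moves the arm, as the interface text tells. Its arguments: {"type":"object","properties":{"increments":{"type":"string"},"squeeze":{"type":"number"}},"required":["increments"]}

```bash
mkdir -p pics; ls; python3 - <<'E'
from plant import sense, grab_frame, camera_info, r
import cv2, numpy as np
s=sense(); print(s, r.hold_point_z)
for n in ("scene","top"):
    print(n,camera_info(n)); cv2.imwrite(f"pics/{n}0.png",grab_frame(n)[:,:,::-1])
a=cv2.imread("pics/scene0.png");b=cv2.imread("pics/top0.png")
E
```

```text
pics
{'clock': 0.0, 'joint_pos': array([ 1.27897860e+00,  2.38806176e-01, -1.42525573e-02,  1.31920771e+00,
        2.07357111e-05,  1.57080612e+00]), 'qd': array([-0.00122958,  0.000413  , -0.00089194,  0.00217745, -0.000349  ,
        0.00084973]), 'tau': array([ 1.72159718e-03, -5.38773000e+01,  3.46436727e+01,  1.84584840e-02,
        2.31813046e-04, -8.47491634e-06]), 'position': array([150.91289245, 502.40619741, 230.66496983]), 'ee_rot': array([-4.56742552e-01, -3.10797581e+00,  2.27981696e-03]), 'wrist_force': array([-0.2888783 ,  0.04812889, -0.26991987]), 'ft_torque': array([ 0.02495107,  0.00946015, -0.01119837]), 'gripper_width': 85.22681414441918} 18.700000000000003
scene {'vertical_fov': 54.13884961255156, 'cx': 251.6639453998463, 'cy': 191.95562935384834, 'R': array([[ 0.14226753,  0.98950512,  0.02528953],
       [ 0.55973521, -0.05935215, -0.82654329],
       [-0.81636783,  0.13174572, -0.56230475]]), 't': array([ -53.67666463, -172.7990046 , 1595.94108844])}
top {'vertical_fov': 55.761196151761474, 'cx': 255.8535991219508, 'cy': 191.57105628867527, 'R': array([[-0.01269817, -0.99988187,  0.00866012],
       [-0.988282  ,  0.01123241, -0.15222525],
       [ 0.15211   , -0.01049162, -0.98830788]]), 't': array([ -28.05043946,  537.71047628, 1462.5590471 ])}
```

View pics/scene0.png

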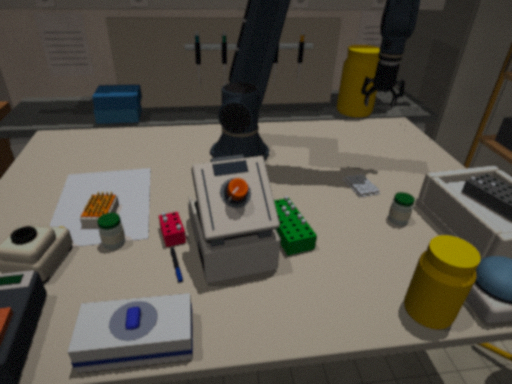

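View pics/top0.png

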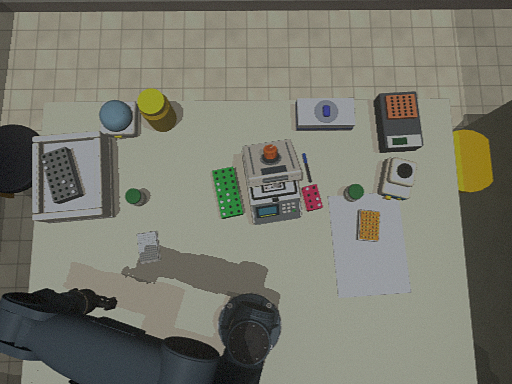

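The scene view shows the cycler in the middle, with the lid open and the orange knob at (237,190). In the top view the knob is at (270,152) and the console is in front at (275,210). Next I'll triangulate the knob and zoom in.

```bash
cat > h.py <<'E'
import numpy as np, cv2
from plant import camera_info
def cam(n):
    c=camera_info(n); R=np.array(c['R']);t=np.array(c['t']);f=192/np.tan(np.radians(c['vertical_fov']/2))
    return R,t,f,c['cx'],c['cy']
def ray(C,p):
    R,t,f,cx,cy=C; d=R.T@np.array([(p[0]-cx)/f,(p[1]-cy)/f,1]); return -R.T@t,d/np.linalg.norm(d)
def onz(C,p,z):
    o,d=ray(C,p); return o+d*(z-o[2])/d[2]
def proj(C,X):
    R,t,f,cx,cy=C; v=R@np.asarray(X,float)+t; return np.array([f*v[0]/v[2]+cx,f*v[1]/v[2]+cy])
def tri(C1,p1,C2,p2):
    o1,d1=ray(C1,p1);o2,d2=ray(C2,p2)
    s=np.linalg.lstsq(np.c_[d1,-d2],o2-o1,rcond=None)[0]
    a,b=o1+s[0]*d1,o2+s[1]*d2; return (a+b)/2,np.linalg.norm(a-b)
E
python3 - <<'E'
from h import *
P={}
for n,(x0,y0,x1,y1) in dict(scene=(180,150,290,290),top=(235,130,325,230)).items():
    im=cv2.imread(f"pics/{n}0.png"); h=cv2.cvtColor(im,cv2.COLOR_BGR2HSV)
    m=cv2.inRange(h,(4,150,110),(18,255,255)); k=np.zeros_like(m); k[y0:y1,x0:x1]=m[y0:y1,x0:x1]
    _,_,st,ce=cv2.connectedComponentsWithStats(k); i=1+np.argmax(st[1:,4]); P[n]=ce[i]; print(n,st[i],ce[i])
    c=im[y0:y1,x0:x1]; cv2.imwrite(f"pics/{n}c.png",cv2.resize(c,None,fx=5.5,fy=5.5,interpolation=cv2.INTER_CUBIC)[:,:])
print(tri(cam("scene"),P["scene"],cam("top"),P["top"]))
a=cv2.imread("pics/scenec.png")[:600];b=cv2.imread("pics/topc.png")
s=cv2.resize(a,None,fx=.62,fy=.62); b=cv2.resize(b,None,fx=.85,fy=.85)
H=max(s.shape[0],b.shape[0]); o=np.zeros((H,s.shape[1]+b.shape[1],3),np.uint8); o[:s.shape[0],:s.shape[1]]=s;o[:b.shape[0],s.shape[1]:]=b
print(o.shape,s.shape); cv2.imwrite("pics/z.png",o)
E
```

```text
scene [229 178  19  18 252] [238.07142857 186.50396825]
top [264 145  13  14 137] [269.6350365  151.54014599]
(array([650.77441007, -81.55173115, 253.57481064]), np.float64(4.805925420452026))
(468, 796, 3) (372, 375, 3)
```

View pics/z.png

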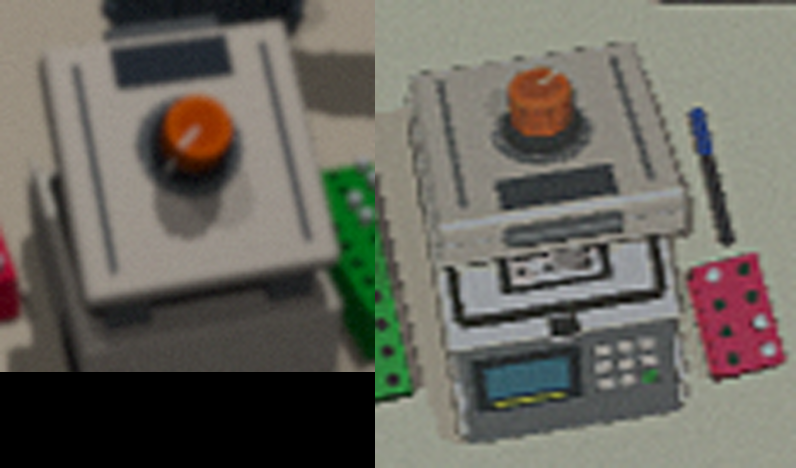

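The zoom shows the lid, the press pad at crop (557,188) in the top view and (172,62) in the scene view, and the lid corners in both views. I'll triangulate these and fit the lid plane.

```bash
cat > fit.py <<'E'
from h import *
from scipy.optimize import least_squares
S,T=cam("scene"),cam("top")
fs=lambda p:(180+p[0]/3.41,150+p[1]/3.41)
ft=lambda p:(235+(p[0]-375)/4.675,130+p[1]/4.675)
pts=dict(pad=((172,62),(557,188)),pad_l=((231,55),(499,196)),pad_r=((113,65),(615,180)),
 back_l=((335,262),(418,75)),back_r=((90,303),(630,45)),front_l=((297,25),(438,232)),front_r=((45,55),(685,187)),
 knobtop=((197,127),(540,85)), collar=((190,150),(543,130)))
for k,(a,b) in pts.items(): print(k,*[np.round(v,1) for v in tri(S,fs(a),T,ft(b))])
for p in ((460,440),(685,405)): print('base front',onz(T,ft(p),0).round(1))
E
python3 fit.py
```

```text
pad [579.5 -94.1 264. ] 6.7
pad_l [574.  -49.3 264.1] 7.9
pad_r [ 584.5 -138.3  267. ] 6.3
back_l [699.7  13.1 158.6] 6.8
back_r [ 723.5 -165.2  157.7] 4.8
front_l [546.2   1.6 271.9] 16.9
front_r [ 576.8 -189.   274.3] 8.9
knobtop [661.8 -83.7 258.9] 5.1
collar [635.6 -86.6 221.5] 6.8
base front [405.5 -22.    0. ]
base front [ 434.6 -225.4    0. ]
```

```bash
cat > go.py <<'E'
import sys
from h import *
from plant import sense
from scipy.spatial.transform import Rotation as Ro
# usage: go.py x y z yaw : shift (cm) and rotvec to a tool-down pose; yaw = direction of tool x in world
s=sense(); R=Ro.from_rotvec(s['ee_rot']); M=R.as_matrix()
print('t',round(s['clock'],2),'pos',s['position'].round(1),'yaw',round(np.arctan2(M[1,0],M[0,0]),3),'zdir',M[:,2].round(3),'q',s['joint_pos'].round(3),'F',s['wrist_force'].round(1),'T',s['ft_torque'].round(2),'w',round(s['gripper_width'],1))
if len(sys.argv)>4:
    x,y,z,w=map(float,sys.argv[1:5]); c,n=np.cos(w),np.sin(w)
    G=np.array([[c,n,0],[n,-c,0],[0,0,-1]])
    print('shift cm',(M.T@(np.array([x,y,z])-s['position'])/10).round(2),'rot',(R.inv()*Ro.from_matrix(G)).as_rotvec().round(3))
E
python3 go.py 400 220 340 1.7; python3 go.py 400 220 340 2.85
```

```text
t 0.1 pos [150.9 502.5 230.8] yaw 2.85 zdir [-0.    -0.001 -1.   ] q [ 1.279  0.239 -0.014  1.319 -0.     1.571] F [ 0.4  0.4 -0.1] T [-0.01 -0.03  0.03] w 85.4
shift cm [-31.98 -19.9  -10.9 ] rot [-1.00e-03  1.00e-03  1.15e+00]
t 0.1 pos [150.9 502.5 230.8] yaw 2.85 zdir [-0.    -0.001 -1.   ] q [ 1.279  0.239 -0.014  1.319 -0.     1.571] F [ 0.4  0.4 -0.1] T [-0.01 -0.03  0.03] w 85.4
shift cm [-31.98 -19.9  -10.9 ] rot [-0.001  0.    -0.   ]
```

Call:
drive_tool(increments="-2 -1 -10 0 0 0.1 0; -7 -5 -10.9 0 0 0.2 0; -12 -8 -10.9 0 0 0.35 0; -17 -11 -10.9 0 0 0.35 0; -22 -14 -10.9 0 0 0.35 0; -27 -17 -10.9 0 0 0.35 0; -32 -20 -10.9 0 0 0.35 0; -32 -20 -10.9 0 0 0.35 0", squeeze=40)

```text
clock: 1.1
position: [402.1, 215.7, 339.5]
ee_rot: [1.0, 2.978, -0.004]
wrist_force: [-0.6, -0.1, -0.5]
gripper_width: -0.0
```

```bash
python3 go.py 575 -94 300 2.5
```

```text
t 1.1 pos [402.1 215.7 339.5] yaw 2.493 zdir [-0.001 -0.002 -1.   ] q [ 0.494  0.106  0.096  1.562 -0.002  1.142] F [-0.6 -0.1 -0.5] T [0.04 0.05 0.  ] w -0.0
shift cm [-32.48 -14.24   4.  ] rot [-0.002  0.001 -0.007]
```

Call:
drive_tool(increments="-5 -2.2 0 0 0 -0.15 0; -10 -4.4 0 0 0 -0.3 0; -15 -6.6 0 0 0 -0.45 0; -20 -8.8 0 0 0 -0.6 0; -25 -11 0 0 0 -0.75 0; -30 -13.2 0 0 0 -0.9 0; -32.5 -14.2 1 0 0 -1 0; -32.5 -14.2 3 0 0 -1 0")

```text
clock: 2.1
position: [576.5, -94.7, 309.1]
ee_rot: [0.549, -3.092, 0.003]
wrist_force: [0.3, 0.2, 0.1]
gripper_width: -0.2
```

```bash
python3 go.py 575 -94 300 -2.77;python3 - <<'E'
from plant import grab_frame
import cv2
a=grab_frame("scene")[:,:,::-1][120:300,160:320]; b=grab_frame("top")[:,:,::-1][110:230,220:340]
import numpy as np
cv2.imwrite("pics/p1.png",np.hstack([cv2.resize(a,(426,480),interpolation=2),cv2.resize(b,None,fx=3,fy=4,interpolation=2)]))
E
```

```text
t 2.1 pos [576.5 -94.7 309.1] yaw -2.79 zdir [-0.001 -0.002 -1.   ] q [-0.162  0.335  0.319  1.556 -0.002 -0.513] F [0.3 0.2 0.1] T [ 0.06  0.02 -0.01] w -0.2
shift cm [0.12 0.12 0.91] rot [-0.002 -0.002 -0.02 ]
```

View pics/p1.png

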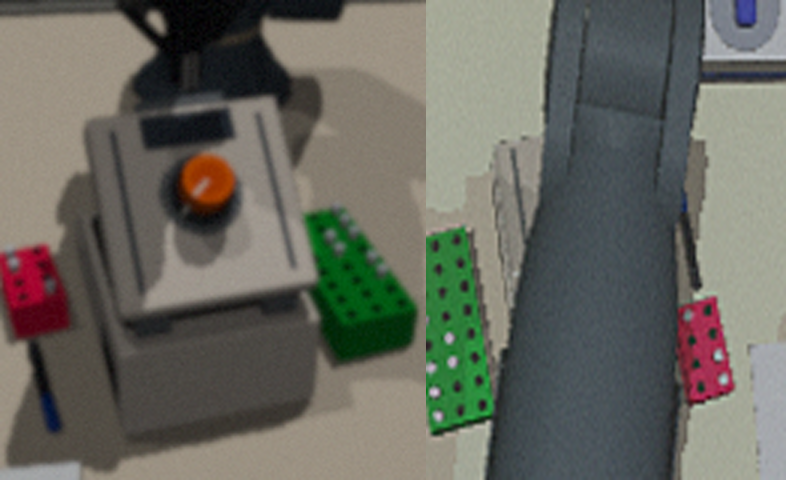

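The fingertip is above the pad in the scene view, at (190,95) with the pad at (187,128). I'll lower until it touches.

Call:
drive_tool(increments="0 0 1.5 0 0 0 0; 0 0 3 0 0 0 0; 0 0 3.6 0 0 0 0; 0 0 3.8 0 0 0 0; 0 0 4.0 0 0 0 0; 0 0 4.2 0 0 0 0; 0 0 4.4 0 0 0 0")

```text
clock: 3.08
position: [574.6, -93.3, 263.8]
ee_rot: [0.549, -3.088, 0.001]
wrist_force: [-0.5, 0.2, 2.3]
gripper_width: 0.1
```

Call:
drive_tool(increments="0.5 0.1 0.5 0 0 0 0; 1.2 0.25 1.1 0 0 0 0; 1.8 0.4 1.7 0 0 0 0; 2.4 0.5 2.4 0 0 0 0; 2.9 0.65 3.1 0 0 0 0; 3.4 0.75 3.8 0 0 0 0; 3.9 0.85 4.5 0 0 0 0; 4.3 0.95 5.3 0 0 0 0")

```text
clock: 4.08
position: [530.2, -99.3, 210.5]
ee_rot: [0.548, -3.088, 0.001]
wrist_force: [1.0, -1.1, 0.5]
gripper_width: -0.1
```

```bash
python3 go.py 522 -102 180 -2.79;python3 - <<'E'
from plant import grab_frame
import cv2
a=grab_frame("scene")[:,:,::-1][120:300,160:320]
cv2.imwrite("pics/p2.png",cv2.resize(a,None,fx=3,fy=3,interpolation=2))
E
```

```text
t 4.08 pos [530.2 -99.3 210.5] yaw -2.79 zdir [-0.005 -0.001 -1.   ] q [-0.184  0.274 -0.018  1.283 -0.002 -0.535] F [ 1.  -1.1  0.5] T [-0.12  0.02  0.03] w -0.1
shift cm [0.85 0.03 3.05] rot [ 0.    -0.005 -0.   ]
```

View pics/p2.png

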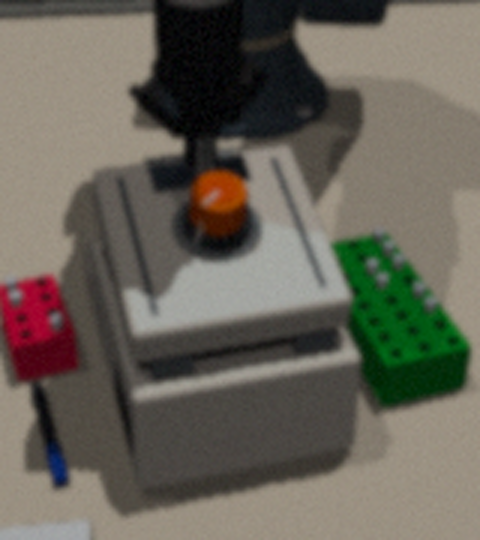

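The lid follows, with the tip on the pad (crop 200,165). I'll continue to just above the latch.

Call:
drive_tool(increments="0.2 0 0.5 0 0 0 0; 0.4 0 1.1 0 0 0 0; 0.6 0 1.7 0 0 0 0; 0.7 0 2.2 0 0 0 0; 0.8 0 2.6 0 0 0 0; 0.8 0 2.9 0 0 0 0; 0.8 0 3.0 0 0 0 0")

```text
clock: 5.0
position: [521.6, -102.0, 179.3]
ee_rot: [0.548, -3.086, -0.0]
wrist_force: [0.8, 0.2, 0.2]
gripper_width: -0.1
```

Call:
drive_tool(increments="0 0 0.1 0 0 0 0; 0 0 0.2 0 0 0 0; 0 0 0.3 0 0 0 0; 0 0 0.3 0 0 0 0")

```text
clock: 5.5
position: [521.6, -102.1, 176.8]
ee_rot: [0.548, -3.087, 0.0]
wrist_force: [-2.5, -0.7, 5.6]
gripper_width: -0.2
```

Call:
drive_tool(increments="0 0 0.1 0 0 0 0; 0 0 0.15 0 0 0 0; 0 0 0.15 0 0 0 0")

```text
clock: 5.88
position: [521.5, -102.1, 176.3]
ee_rot: [0.548, -3.088, 0.001]
wrist_force: [-3.9, 0.4, 11.0]
gripper_width: -0.2
```

Call:
drive_tool(increments="0 0 0.1 0 0 0 0; 0 0 0.15 0 0 0 0; 0 0 0.15 0 0 0 0")

```text
clock: 6.25
position: [521.5, -102.1, 176.2]
ee_rot: [0.548, -3.089, 0.002]
wrist_force: [-4.8, 0.3, 14.7]
gripper_width: -0.2
```

Call:
drive_tool(increments="0 0 0.15 0 0 0 0; 0 0 0.2 0 0 0 0; 0 0 0.2 0 0 0 0")

```text
clock: 6.62
position: [521.3, -102.2, 175.7]
ee_rot: [0.549, -3.09, 0.003]
wrist_force: [-4.8, 0.0, 14.8]
gripper_width: -0.2
```

Call:
drive_tool(increments="0 0 0.2 0 0 0 0; 0 0 0.25 0 0 0 0; 0 0 0.25 0 0 0 0")

```text
clock: 7.0
position: [521.0, -102.2, 173.4]
ee_rot: [0.548, -3.09, 0.003]
wrist_force: [-1.9, 0.7, 2.5]
gripper_width: 0.1
```

Call:
drive_tool(increments="0 0 0.1 0 0 0 0; 0 0 0.15 0 0 0 0; 0 0 0.15 0 0 0 0")

```text
clock: 7.38
position: [521.2, -102.1, 171.6]
ee_rot: [0.549, -3.09, 0.003]
wrist_force: [-0.9, 0.2, 1.0]
gripper_width: -0.1
```

Call:
drive_tool(increments="0 0 0.08 0 0 0 0; 0 0 0.12 0 0 0 0; 0 0 0.12 0 0 0 0")

```text
clock: 7.75
position: [521.1, -102.1, 170.3]
ee_rot: [0.549, -3.09, 0.002]
wrist_force: [0.3, -0.3, -0.4]
gripper_width: -0.2
```

Call:
drive_tool(increments="0 0 0.1 0 0 0 0; 0 0 0.1 0 0 0 0")

```text
clock: 8.0
position: [521.2, -102.2, 170.0]
ee_rot: [0.549, -3.09, 0.003]
wrist_force: [-2.0, 0.1, 5.1]
gripper_width: 0.1
```

The lid is shut: pad contact is firm at z≈170. I'll lift, open, and wind the wrist back so there is plenty of clockwise range.

Call:
drive_tool(increments="0 0 -4 0 0 0 0; 0 0 -9 0 0 -0.15 50; 0 0 -11 0 0 -0.33 100; 0 0 -11 0 0 -0.51 100; 0 0 -11 0 0 -0.69 100; 0 0 -11 0 0 -0.87 100; 0 0 -11 0 0 -1.05 100; 0 0 -11 0 0 -1.23 100")

```text
clock: 9.0
position: [521.5, -101.9, 280.0]
ee_rot: [2.237, -2.201, -0.0]
wrist_force: [0.6, 0.8, 0.8]
gripper_width: 85.5
```

```bash
python3 go.py 587 -93 280 -0.6
```

```text
t 9.0 pos [ 521.5 -101.9  280. ] yaw -1.554 zdir [-0.003 -0.002 -1.   ] q [-0.191  0.24   0.113  1.446 -0.003 -1.779] F [0.6 0.8 0.8] T [-0.01 -0.01  0.04] w 85.5
shift cm [-0.78 -6.57 -0.02] rot [ 0.004 -0.001 -0.954]
```

Call:
drive_tool(increments="0 -1.5 0 0 0 -0.18 100; -0.2 -3 0 0 0 -0.36 100; -0.5 -5 0 0 0 -0.54 100; -0.8 -6.5 0 0 0 -0.72 100; -0.8 -6.5 0 0 0 -0.9 100; -0.8 -6.5 0 0 0 -0.95 100; -0.8 -6.5 0 0 0 -0.95 100")

```text
clock: 9.88
position: [586.4, -92.8, 279.7]
ee_rot: [2.996, -0.935, -0.003]
wrist_force: [-0.6, 0.2, 0.2]
gripper_width: 85.5
```

```bash
python3 go.py 587 -93 280 -0.6; python3 - <<'E'
from h import *
from plant import grab_frame
C={n:cam(n) for n in("wrist","scene")}
W=grab_frame("wrist")[:,:,::-1].copy();S=grab_frame("scene")[:,:,::-1].copy()
P={}
for n,im in(("wrist",W),("scene",S)):
    h=cv2.cvtColor(im,cv2.COLOR_BGR2HSV);m=cv2.inRange(h,(4,150,90),(18,255,255))
    if n=="scene": k=np.zeros_like(m);k[150:290,200:290]=m[150:290,200:290];m=k
    _,_,st,ce=cv2.connectedComponentsWithStats(m);i=1+np.argmax(st[1:,4]);P[n]=ce[i];print(n,st[i],ce[i])
    if n=="wrist":print('wrist ray at z 216,202',onz(C[n],ce[i],216).round(1),onz(C[n],ce[i],202).round(1))
print(tri(C["wrist"],P["wrist"],C["scene"],P["scene"]))
cam0=-C["wrist"][0].T@C["wrist"][1];print('cam at',cam0)
cv2.imwrite("pics/p3.png",np.hstack([cv2.resize(W,(480,360)),cv2.resize(S[150:270,190:290],(300,360))]))
E
```

```text
t 9.88 pos [586.4 -92.8 279.7] yaw -0.605 zdir [-0.003 -0.002 -1.   ] q [-0.156  0.353  0.272  1.493 -0.003 -2.692] F [-0.6  0.2  0.2] T [-0.03 -0.02  0.03] w 85.5
shift cm [ 0.06 -0.02 -0.03] rot [ 0.003  0.001 -0.005]
wrist [ 224  177   68   65 3233] [257.53510671 209.98731828]
wrist ray at z 216,202 [585.6 -94.4 216. ] [581.8 -91.9 202. ]
scene [223 181  17  11 143] [231.12587413 186.04895105]
(array([584.22948921, -91.62317174, 211.42137661]), np.float64(3.820022088323335))
cam at [ 641.81383385 -131.8316318   421.99005683]
```

View pics/p3.png

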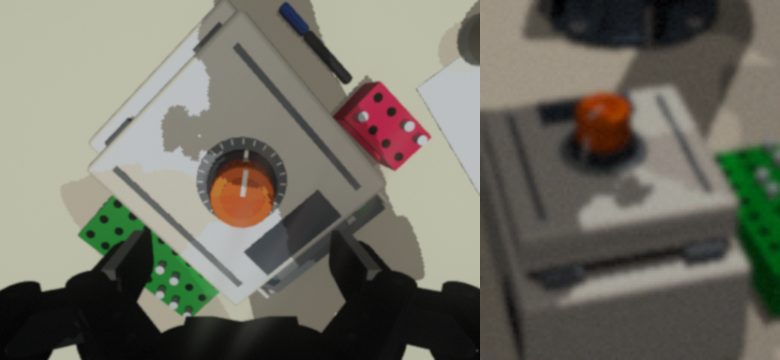

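The wrist view shows the lid shut and the knob at raw (257,210), about (585.5,-93.3). The TCP is already within 1 mm of that. Lowering around the knob.

Call:
drive_tool(increments="0 0.1 2 0 0 0 100; -0.05 0.1 4 0 0 0 100; -0.05 0.1 6 0 0 0 100; -0.05 0.1 7.5 0 0 0 100; -0.05 0.1 8.5 0 0 0 100; -0.05 0.1 9.2 0 0 0 100; -0.05 0.1 9.75 0 0 0 100; -0.05 0.1 9.75 0 0 0 100")

```text
clock: 10.98
position: [585.0, -93.6, 182.1]
ee_rot: [2.996, -0.936, -0.003]
wrist_force: [-0.2, -0.4, 0.5]
gripper_width: 85.7
```

Call:
drive_tool(increments="0 0 0 0 0 0 65; 0 0 0 0 0 0 50; 0 0 0 0 0 0 40; 0 0 0 0 0 0 40; 0 0 0 0 0 0 40", squeeze=45)

```text
clock: 11.6
position: [585.5, -93.3, 182.8]
ee_rot: [2.997, -0.936, -0.001]
wrist_force: [0.7, 3.0, 6.2]
gripper_width: 47.1
```

```bash
python3 go.py; python3 - <<'E'
from plant import grab_frame
import cv2,numpy as np
W=grab_frame("wrist")[:,:,::-1];S=grab_frame("scene")[:,:,::-1]
cv2.imwrite("pics/p4.png",np.hstack([cv2.resize(W,(480,360)),cv2.resize(S[150:270,190:290],(300,360))]))
E
```

```text
t 11.6 pos [585.5 -93.3 182.8] yaw -0.605 zdir [-0.001 -0.002 -1.   ] q [-1.570e-01  3.740e-01  5.700e-02  1.255e+00 -2.000e-03 -2.693e+00] F [0.7 3.  6.2] T [ 0.62  0.   -0.07] w 47.1
```

View pics/p4.png

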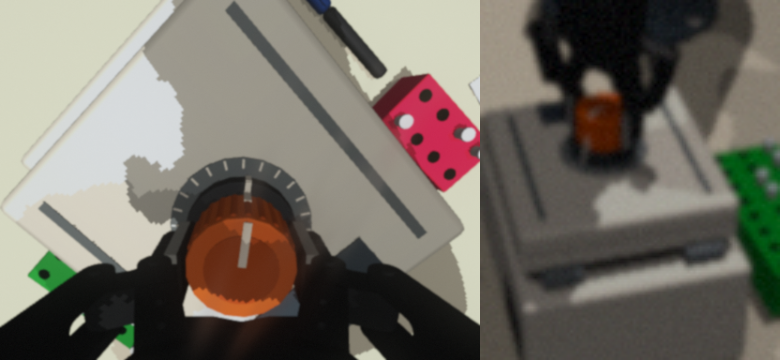

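The knob is gripped at width 47, with the white marks in line. Turning clockwise in short calls while watching torque.

Call:
drive_tool(increments="0 0 -0.05 0 0 0.1 40; 0 0 -0.05 0 0 0.2 40; 0 0 -0.05 0 0 0.3 40; 0 0 -0.05 0 0 0.4 40")

```text
clock: 12.2
position: [585.4, -93.3, 183.0]
ee_rot: [2.748, -1.517, -0.001]
wrist_force: [0.9, 1.0, -1.0]
gripper_width: 46.8
```

```bash
python3 go.py 585.4 -93.4 183 -1.4
```

```text
t 12.2 pos [585.4 -93.3 183. ] yaw -1.009 zdir [-0.002 -0.002 -1.   ] q [-1.570e-01  3.740e-01  5.800e-02  1.256e+00 -2.000e-03 -2.290e+00] F [ 0.9  1.  -1. ] T [ 0.25 -0.18  0.13] w 46.8
shift cm [ 0.01  0.01 -0.  ] rot [ 0.002 -0.001  0.391]
```

Call:
drive_tool(increments="0 0 0 0 0 0.08 40; 0 0 0 0 0 0.16 40; 0 0 0 0 0 0.24 40; 0 0 0 0 0 0.3 40")

```text
clock: 12.7
position: [585.4, -93.3, 182.9]
ee_rot: [2.489, -1.913, -0.001]
wrist_force: [0.7, 1.0, 2.1]
gripper_width: 47.2
```

```bash
python3 go.py
```

```text
t 12.7 pos [585.4 -93.3 182.9] yaw -1.311 zdir [-0.002 -0.002 -1.   ] q [-0.157  0.374  0.058  1.256 -0.002 -1.988] F [0.7 1.  2.1] T [ 0.22 -0.01  0.09] w 47.2
```

Call:
drive_tool(increments="0 0 0 0 0 0.1 40; 0 0 0 0 0 0.2 40; 0 0 0 0 0 0.3 40; 0 0 0 0 0 0.4 40")

```text
clock: 13.2
position: [585.3, -93.3, 182.9]
ee_rot: [2.055, -2.372, 0.0]
wrist_force: [0.3, 1.6, 1.7]
gripper_width: 46.8
```

```bash
python3 go.py
```

```text
t 13.2 pos [585.3 -93.3 182.9] yaw -1.714 zdir [-0.002 -0.002 -1.   ] q [-0.157  0.374  0.058  1.256 -0.002 -1.585] F [0.3 1.6 1.7] T [0.23 0.12 0.17] w 46.8
```

Call:
drive_tool(increments="0 0 0 0 0 0.1 40; 0 0 0 0 0 0.2 40; 0 0 0 0 0 0.3 40; 0 0 0 0 0 0.4 40")

```text
clock: 13.7
position: [585.2, -93.3, 182.9]
ee_rot: [1.539, -2.735, 0.001]
wrist_force: [-1.1, 1.3, 1.1]
gripper_width: 47.3
```

```bash
python3 go.py
```

```text
t 13.7 pos [585.2 -93.3 182.9] yaw -2.117 zdir [-0.002 -0.002 -1.   ] q [-0.157  0.374  0.058  1.257 -0.002 -1.182] F [-1.1  1.3  1.1] T [0.31 0.09 0.14] w 47.3
```

Call:
drive_tool(increments="0 0 0 0 0 0.1 40; 0 0 0 0 0 0.2 40; 0 0 0 0 0 0.3 40; 0 0 0 0 0 0.3 40")

```text
clock: 14.2
position: [585.1, -93.3, 182.9]
ee_rot: [1.114, -2.934, 0.002]
wrist_force: [-0.0, 0.4, 1.2]
gripper_width: 46.7
```

```bash
python3 go.py
```

```text
t 14.2 pos [585.1 -93.3 182.9] yaw -2.416 zdir [-0.002 -0.002 -1.   ] q [-0.157  0.374  0.058  1.257 -0.002 -0.882] F [-0.   0.4  1.2] T [0.36 0.07 0.02] w 46.7
```

```bash
python3 - <<'E'
from plant import grab_frame
import cv2,numpy as np
W=grab_frame("wrist")[:,:,::-1]
cv2.imwrite("pics/p5.png",cv2.resize(W[140:360,150:370],None,fx=2.5,fy=2.5,interpolation=2))
E
```

```text
(no output)
```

View pics/p5.png

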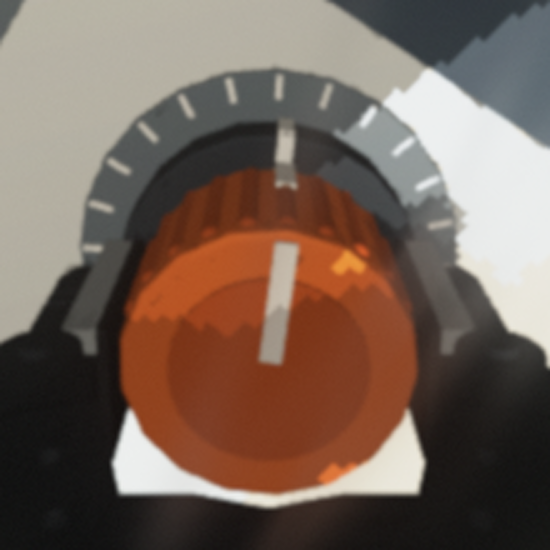

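The knob mark (280,300) and collar mark (286,150) are still in line, so there is no slip yet. Continuing.

Call:
drive_tool(increments="0 0 0 0 0 0.08 40; 0 0 0 0 0 0.16 40; 0 0 0 0 0 0.24 40; 0 0 0 0 0 0.3 40")

```text
clock: 14.75
position: [585.2, -93.2, 183.0]
ee_rot: [0.666, -3.067, 0.002]
wrist_force: [0.8, -0.2, 1.6]
gripper_width: 47.0
```

```bash
python3 go.py
```

```text
t 14.75 pos [585.2 -93.2 183. ] yaw -2.714 zdir [-0.002 -0.002 -1.   ] q [-0.157  0.374  0.058  1.257 -0.002 -0.584] F [ 0.8 -0.2  1.6] T [0.3  0.09 0.37] w 47.0
```

Call:
drive_tool(increments="0 0 0 0 0 0.06 40; 0 0 0 0 0 0.12 40; 0 0 0 0 0 0.12 40")

```text
clock: 15.12
position: [585.1, -93.2, 183.0]
ee_rot: [0.485, -3.101, 0.003]
wrist_force: [-0.0, 0.6, 2.4]
gripper_width: 46.8
```

```bash
python3 go.py; python3 - <<'E'
from plant import grab_frame
import cv2,numpy as np
W=grab_frame("wrist")[:,:,::-1]
cv2.imwrite("pics/p6.png",cv2.resize(W[140:360,150:370],None,fx=2.5,fy=2.5,interpolation=2))
E
```

```text
t 15.12 pos [585.1 -93.2 183. ] yaw -2.832 zdir [-0.002 -0.002 -1.   ] q [-0.157  0.374  0.058  1.257 -0.003 -0.467] F [-0.   0.6  2.4] T [0.31 0.11 0.37] w 46.8
```

View pics/p6.png

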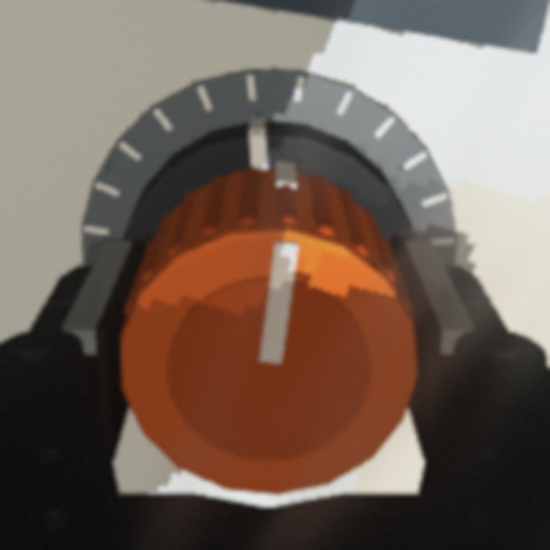

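The collar mark has moved left, from x=286 to 258, so slip is about 0.2. The plate is hard down and the ratchet is slipping. I'll step on to find the first click.

Call:
drive_tool(increments="0 0 0 0 0 0.07 40; 0 0 0 0 0 0.14 40; 0 0 0 0 0 0.2 40; 0 0 0 0 0 0.2 40")

```text
clock: 15.68
position: [585.0, -93.1, 182.9]
ee_rot: [0.177, -3.134, 0.003]
wrist_force: [-0.1, 3.2, 0.8]
gripper_width: 47.2
```

```bash
python3 go.py
```

```text
t 15.68 pos [585.  -93.1 182.9] yaw -3.029 zdir [-0.003 -0.002 -1.   ] q [-0.157  0.374  0.058  1.257 -0.002 -0.269] F [-0.1  3.2  0.8] T [ 0.54  0.12 -0.12] w 47.2
```

Call:
drive_tool(increments="0 0 0 0 0 0.05 40; 0 0 0 0 0 0.05 40")

```text
clock: 15.92
position: [585.1, -93.1, 182.9]
ee_rot: [0.102, -3.137, 0.003]
wrist_force: [-0.1, 1.6, 1.1]
gripper_width: 46.7
```

```bash
python3 go.py
```

```text
t 15.93 pos [585.1 -93.1 182.9] yaw -3.076 zdir [-0.003 -0.002 -1.   ] q [-0.157  0.374  0.058  1.257 -0.002 -0.222] F [-0.1  1.6  1.1] T [ 0.44 -0.05 -0.05] w 46.7
```

Call:
drive_tool(increments="0 0 0 0 0 0.05 40; 0 0 0 0 0 0.05 40")

```text
clock: 16.18
position: [585.1, -93.1, 182.9]
ee_rot: [0.028, -3.139, 0.003]
wrist_force: [-0.2, 1.3, 0.6]
gripper_width: 46.9
```

```bash
python3 go.py
```

```text
t 16.18 pos [585.1 -93.1 182.9] yaw -3.124 zdir [-0.002 -0.002 -1.   ] q [-0.157  0.374  0.058  1.257 -0.002 -0.174] F [-0.2  1.3  0.6] T [0.43 0.03 0.02] w 46.9
```

The torque reversed at total 2.42 and passed zero at about 2.51, which is the first detent. The second should be about 0.52 further on.

Call:
drive_tool(increments="0 0 0 0 0 0.08 40; 0 0 0 0 0 0.16 40; 0 0 0 0 0 0.24 40; 0 0 0 0 0 0.32 40; 0 0 0 0 0 0.4 40; 0 0 0 0 0 0.4 40")

```text
clock: 16.92
position: [585.1, -93.0, 183.0]
ee_rot: [-0.593, -3.083, 0.003]
wrist_force: [-0.8, 3.4, 2.8]
gripper_width: 47.0
```

```bash
python3 go.py
```

```text
t 16.93 pos [585.1 -93.  183. ] yaw 2.761 zdir [-0.002 -0.002 -1.   ] q [-0.157  0.374  0.058  1.257 -0.002  0.224] F [-0.8  3.4  2.8] T [ 0.44  0.21 -0.16] w 47.0
```

Call:
drive_tool(increments="0 0 0 0 0 0.06 40; 0 0 0 0 0 0.11 40; 0 0 0 0 0 0.11 40")

```text
clock: 17.3
position: [585.1, -93.0, 182.9]
ee_rot: [-0.757, -3.047, 0.003]
wrist_force: [0.6, 1.2, 1.1]
gripper_width: 47.2
```

```bash
python3 go.py; python3 - <<'E'
from plant import grab_frame
import cv2,numpy as np
W=grab_frame("wrist")[:,:,::-1]
cv2.imwrite("pics/p7.png",cv2.resize(W[140:360,150:370],None,fx=2.5,fy=2.5,interpolation=2))
E
```

```text
t 17.3 pos [585.1 -93.  182.9] yaw 2.655 zdir [-0.002 -0.002 -1.   ] q [-0.157  0.374  0.058  1.257 -0.002  0.33 ] F [0.6 1.2 1.1] T [ 0.5  -0.09  0.02] w 47.2
```

View pics/p7.png

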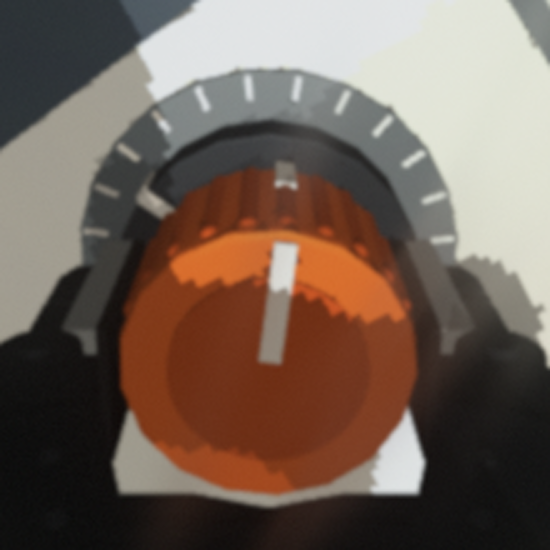

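The collar mark is now at (155,195), about 60° left of the knob mark, and torque is about 0. That means it is resting at the second click. Releasing and lifting.

Call:
drive_tool(increments="0 0 0 0 0 0 60; 0 0 0 0 0 0 80; 0 0 0 0 0 0 100; 0 0 0 0 0 0 100; 0 0 -2 0 0 0 100; 0 0 -6 0 0 0 100; 0 0 -10 0 0 0 100; 0 0 -10 0 0 0 100")

```text
clock: 18.35
position: [586.7, -93.1, 286.1]
ee_rot: [0.756, 3.046, -0.003]
wrist_force: [-0.1, -0.3, -1.0]
gripper_width: 85.4
```

```bash
python3 go.py; python3 - <<'E'
from plant import grab_frame
import cv2,numpy as np
W=grab_frame("wrist")[:,:,::-1];S=grab_frame("scene")[:,:,::-1]
cv2.imwrite("pics/p8.png",np.hstack([cv2.resize(W,(480,360)),cv2.resize(S[150:270,190:290],(300,360))]))
E
```

```text
t 18.35 pos [586.7 -93.1 286.1] yaw 2.655 zdir [ 0.003 -0.003 -1.   ] q [-0.156  0.349  0.282  1.501 -0.002  0.33 ] F [-0.1 -0.3 -1. ] T [-0.01 -0.06  0.05] w 85.4
```

View pics/p8.png

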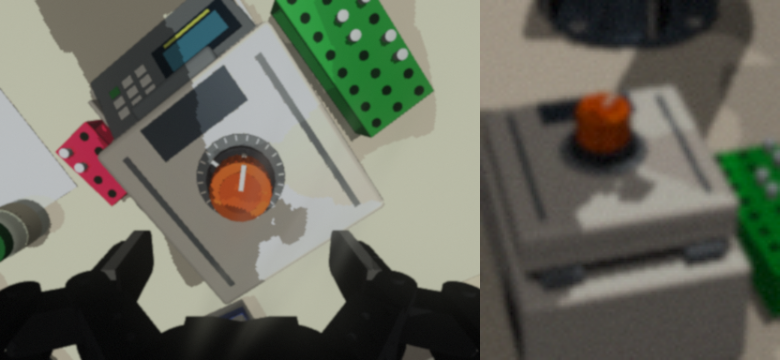

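The lid is shut, the fingers are clear, and the mark offset held at about 60° after release: knob mark at (242,178), collar mark at (212,160). Handing in.

```bash
python3 -c "
from plant import ticket; print(ticket.job_done())"
```

```text
the job is handed in; nothing more can be done
None
```

I shut the lid until the latch snapped, turned the orange knob clockwise two clicks, let go, lifted clear, and handed the job in at about 18 s of the 67 s allowed.

- **Lid:** The latch gave way at about 15 N on the press pad. A light press afterwards met firm contact at z of about 170 mm with 5 N. The pad was expected at 171 mm, so the reading is about 1 mm low, within calibration error.
- **Knob:** I turned it about 3.0 rad in all. The collar stopped, with the plate hard down, at about 2.0 rad. The torque then dropped and settled near zero at two rest positions, about 2.5 and 3.0 rad.
- **Two clicks:** The white marks stood about 60° (1.05 rad) apart before release and looked the same afterwards, so the knob had not backed off.
- **Last view:** The lid is down, the gripper is clear of everything, and the green and pink racks look undisturbed. The arm never went near the other bystanders, but I did not measure any of their positions afterwards.
- **Not read directly:** The plate depth and the ratchet angle are inferred from torque and the marks. The two fixed cameras disagreed by 5–7 mm at first. The wrist camera put the knob within 2 mm before the grasp.

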